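Check the barrow's brake and clutch levers for travel

ROBOT

A 6-joint arm with a two-finger parallel gripper is mounted at the origin on the work surface. World frame = base frame: x ahead of the robot, y to its left, z up, the work surface at z = 0. Lengths are in mm, angles in rad, forces in N, time in s.
With the tool pointing down it reaches from about 350 to 975 mm from the base axis. Payload 7.1 kg.
Tool frame: the origin (TCP) lies between the finger pads; the fingertips stand 8 mm ahead of it and the grasp point (between the pads) lies 11 mm behind it; x points along the fingers, y is the direction in which the jaws open and shut, and the axes are right-handed (so a half turn about x gives the same grasp; the last joint's range is limited). The gripper opens to 88 mm and grips with 3 to 60 N. Pads are 20 mm wide; open, the fingers measure 115 mm over their backs; the gripper's body (75 mm by 178 mm) begins 61 mm behind the grasp point.
Start: joints at [1.25, 0.423, 1.63, -0, 1.089, -0.019], TCP at [185.743, 596.745, 230.675] pointing down, gripper open.
Joint ranges: [-3, 3], [-0.9, 2.11], [0.09, 2.58], [-1.31, 4.45], [0.11, 2.69], [-2.54, 2.54]. Speed limits (rad/s): [2.39, 2.39, 3.01, 3.14, 3.14, 3.14].

INTERFACE

Orientations are given as a rotation vector (axis times angle).
In Python, from workcell import ctrl gives the robot as it stands.
- The arm moves only by the tool apply_moves, never from a script. Its argument "increments" is a list of rows, each an object with "gripper": the opening in per cent of the stroke, from 0 (shut) to 100 (fully open); "delta_pos": the shift along the tool's x, y, z in cm, a list of three; "dr": the turn, a rotation vector about the tool's x, y, z in rad, a list of three. In form: [{"gripper": gripper, "delta_pos": [dx, dy, dz], "dr": [ax, ay, az]}, ...]. A call has exactly 5 rows; each row shifts and turns the commanded pose from where the row before left it, along the tool's axes as they then stand; what a row does not reach is not made up. A row lasts 1/12 s, in which the tool goes at most 41.7 mm and 7.16 degrees, less where a joint would pass 70% of its speed; a pose out of reach is approached as far as the arm can. A call with a gripper value outside its range is refused whole. The fingers move at their own pace and stop on an object; the grip force is fixed at half the most. Time passes only in rows, so rows that do not move let the fingers close, or fill a call up. It gives the time, the measured TCP pose, the force and the opening at its end, in the units of the state.
- ctrl.get_obs(): the state, without advancing time (a new reading comes with each control period).
- ctrl.get_image(name): name is "side" or "top"; returns a dict with "img" (420x560x3 uint8, red, green, blue), "range_z" (420x560 float32, mm along the optical axis (not along the pixel's ray), 0 where there is no reading), "mtx" (3x3 intrinsics, pixels), "k1" (the pictures are not rectified: a ray, as slopes to the right and down, at radius r is drawn at 1 + k1 r^2 times it, then the intrinsics apply), "rvec" (rotation vector, rad) and "tvec" (3), from world to camera coordinates, as OpenCV has them. Camera axes: x right, y down, z forward; pixel columns grow to the right and rows downward; lengths in mm; the calibration is good to about 2 mm. A picture is of the moment at which its call begins.
- ctrl.close_job(): hands the job in, once; it reports no verdict.
The state is a dict: "t": time; "qpos": joint angles; "qvel": joint speeds; "joint_torque": joint torques, N m; "ee_pos": TCP position; "orientation": TCP orientation; "ft_force": force on the tool from outside, world axes, zero at the start; "moment": the same for the moment, N m; "width": finger opening in mm.
Only numpy, scipy, OpenCV 4.12 (cv2) and the standard library are available. Lean on these libraries where they do the work, as an engineer would, in place of code of your own. Each camera call takes 0.05 s, during which the arm holds its last target. There are 200 camera calls.

TASK

Two handles of a power barrow are bolted up on the bench for a check of their levers. With the outside of the fingers, press the red brake lever in towards its grip until it comes up against its stop, keep it there for a full second to see that it stops short of the grip, and let it come all the way back out; then do the same with the blue clutch lever. Press gently, do not pinch or straddle a lever or touch the rubber grips, leave everything else on the bench where it is, and finish clear of it all.

Things in the scene. Friction and masses are not known exactly. Their poses are not given: they have to be found in the camera images.
- brake_handle: the brake handle, bolted down. Origin under the centre of its base plate (90 x 170 x 12 mm). A level 22 mm bar lies along its y axis, 115 mm above the bench, over the origin; a post and a 40 mm clamp block (top 135 mm up) hold it at y = -55 mm. The red lever stands off the bar on the +x side at the bar's height; beyond it (+x), above and below it is free
- brake_grip: black rubber grip on the brake bar, 32 mm thick, from y = -20 to +100 mm of the handle; origin on the bar's axis above the handle's origin
- brake_press (a point): press point on the outer face of the red lever's straight blade (10 mm thick, 18 mm tall, mid height 115 mm above the bench), 30 mm short of the tip ball. Turns with the lever: x points out of the blade, away from the grip (press along -x), y along the blade, z up. The upright pivot is at (-5, -105, 0) mm in these axes
- brake_lever (a joint): angle of the red brake lever: 0 = fully out, grows as it is pressed, 0.28 rad = against its rigid stop, nearly parallel to the bar, about 20 mm clear of the grip. A spring returns it: about 4 N at the press point to start it, 8 N at the stop
- clutch_handle: the clutch handle, bolted down. Origin under the centre of its base plate (90 x 170 x 12 mm). A level 22 mm bar lies along its y axis, 115 mm above the bench, over the origin; a post and a 40 mm clamp block (top 135 mm up) hold it at y = +55 mm. The blue lever stands off the bar on the +x side at the bar's height; beyond it (+x), above and below it is free
- clutch_grip: black rubber grip on the clutch bar, 32 mm thick, from y = +20 to -100 mm of the handle; origin on the bar's axis above the handle's origin
- clutch_press (a point): press point on the outer face of the blue lever's straight blade (10 mm thick, 18 mm tall, mid height 115 mm above the bench), 30 mm short of the tip ball. Turns with the lever: x points out of the blade, away from the grip (press along -x), y along the blade, z up. The upright pivot is at (-5, +105, 0) mm in these axes
- clutch_lever (a joint): angle of the blue clutch lever: 0 = fully out, grows as it is pressed, 0.23 rad = against its rigid stop, nearly parallel to the bar, about 25 mm clear of the grip. A spring returns it: about 4 N at the press point to start it, 7 N at the stop
- putty_knife: putty knife lying flat, blue handle 30 mm wide, steel blade, 210 mm long; origin under its middle; not part of the work, leave it where it is
- screwdriver: screwdriver with a yellow handle, lying along its x axis, about 200 mm long; origin under it; not part of the work, leave it where it is
- capped_jar: amber glass jar with an orange cap, 80 mm across, 150 mm tall, standing; origin under its centre; not part of the work, leave it where it is
- open_jar: open clear glass jar, 76 mm across, 120 mm tall, standing; origin under its centre; not part of the work, leave it where it is
- tape_roll: yellow roll of tape lying flat, 90 mm across, 28 mm tall; origin under its centre; not part of the work, leave it where it is
- spanner: steel spanner, lying along its x axis, about 180 mm long; origin under it; not part of the work, leave it where it is
- filler_tin: white tin, 64 mm across, 60 mm tall, standing; origin under its centre; not part of the work, leave it where it is

How it is judged (in metres and radians):
On the way, in this order (a step that is already met when the one before it is completed fails the run):
1. the red brake lever is pressed in against its stop and kept there, the clutch lever left out (value of joint brake_lever above 0.26 rad and value of joint clutch_lever below 0.03 rad), for 0.7 s.
2. the brake lever is let all the way back out (value of joint brake_lever below 0.03 rad), for 0.2 s.
3. the blue clutch lever is pressed in against its stop and kept there, the brake lever left out (value of joint clutch_lever above 0.21 rad and value of joint brake_lever below 0.03 rad), for 0.7 s.
4. the clutch lever is let all the way back out (value of joint clutch_lever below 0.03 rad), for 0.2 s.
At the end, for the whole second after the job is handed in: Both levers are fully out again (under 0.03 rad), each having been kept within 0.02 rad of its stop, brake first, and every loose thing lies within 20 mm of where it started (value of joint each of brake_lever, clutch_lever below 0.03 rad and distance of each of putty_knife, screwdriver, capped_jar, open_jar, tape_roll, spanner, filler_tin from where it was at the start of the episode below 0.02 m); the robot touches nothing.
It fails at once if a lever is pushed harder than 40 N (contact force between anything else and brake_lever above 40 N or contact force between anything else and clutch_lever above 40 N).
It fails at once if a rubber grip is touched (over 2 N) (contact force between any of the fingers, the arm and brake_grip above 2 N or contact force between any of the fingers, the arm and clutch_grip above 2 N).
It fails at once if a lever is pinched, straddled or pulled from inside: the fingers bear on it while the point between the pads is not outside the blade ((contact force between the fingers and brake_lever above 0.5 N and x of the grasp point in the frame of brake_press below -0.005 m) or (contact force between the fingers and clutch_lever above 0.5 N and x of the grasp point in the frame of clutch_press below -0.005 m)).
It fails at once if a loose thing is moved by more than 20 mm or lifted (distance of any of putty_knife, screwdriver, capped_jar, open_jar, tape_roll, spanner, filler_tin from where it was at the start of the episode above 0.02 m).
It also fails if it takes over 64 s, if anything falls off the work surface, if the arm or the gripper's body presses on something with over 40 N, if the wrist force passes 120 N, or if a joint passes its speed limit or range.

## Working session

There is one attempt and no reset: what is moved stays moved. The work goes in short steps, Python scripts to look and compute and a tool call to move; the robot and the scene stay as the last step left them, time stands still between calls to the robot, and variables do not carry over. Pictures are saved under pics/ and viewed, about 8 in all and at most 12, crops included, and the job is handed in when it is done.

Besides the shell and the picture viewer there is one more tool, called after "Emit:" in YAML: its name, and indented under it one key for each argument. apply_moves: Moves the arm, as the interface text tells. Its arguments: {"type":"object","properties":{"increments":{"type":"array","items":{"type":"object","properties":{"gripper":{"type":"number"},"delta_pos":{"type":"array","items":{"type":"number"}},"dr":{"type":"array","items":{"type":"number"}}}}}},"required":["increments"]}

```bash
mkdir -p pics
cat > h.py <<'E'
import numpy as np,cv2
from workcell import ctrl
def get(n):
    return ctrl.get_image(n)
def cloud(d):
    h,w=d["range_z"].shape
    v,u=np.mgrid[:h,:w]
    K=np.array(d["mtx"],float);k1=float(d["k1"])
    p=cv2.undistortPoints(np.stack([u,v],-1).reshape(-1,1,2).astype(np.float64),K,np.array([k1,0,0,0.])).reshape(h,w,2)
    z=d["range_z"].astype(float)
    c=np.stack([p[...,0]*z,p[...,1]*z,z],-1)
    R=cv2.Rodrigues(np.array(d["rvec"],float))[0]
    P=(c-np.array(d["tvec"],float).ravel())@R
    P[z<=0]=np.nan
    return P
E
python3 - <<'E'
from h import *
for n in("side","top"):
    d=get(n);np.savez(n+"0.npz",**d);cv2.imwrite(f"pics/{n}0.png",d["img"][...,::-1])
    R=cv2.Rodrigues(np.array(d["rvec"],float))[0];print(n,-R.T@np.array(d["tvec"]).ravel(),R[2],d["k1"],np.array(d["mtx"]).tolist())
    P=cloud(d);hsv=cv2.cvtColor(d["img"],cv2.COLOR_RGB2HSV)
    for nm,m in(("red",((hsv[...,0]<6)|(hsv[...,0]>174))),("blue",(hsv[...,0]>100)&(hsv[...,0]<128))):
        m=m&(hsv[...,1]>130)&(hsv[...,2]>60)&(P[...,2]>90)&(P[...,2]<140)
        if m.sum():
            v,u=np.nonzero(m);print(nm,m.sum(),u.min(),u.max(),v.min(),v.max(),np.nanpercentile(P[m],[1,50,99],axis=0).round(1).tolist())
print({k:(np.round(v,3).tolist()) for k,v in ctrl.get_obs().items()})
E
```

```text
side [ 199.1286352  -617.78481953  931.58912216] [ 0.3029972   0.5489145  -0.77902861] -0.03388166618939183 [[403.41505797870195, 0.0, 279.0611198769699], [0.0, 403.41505797870195, 206.51426289655208], [0.0, 0.0, 1.0]]
red 204 300 334 203 246 [[553.6, -217.5, 116.2], [564.9, -142.8, 124.2], [574.5, -67.8, 130.9]]
blue 1 291 291 163 163 [[619.8, 72.5, 123.2], [619.8, 72.5, 123.2], [619.8, 72.5, 123.2]]
top [ 463.58351402  -12.24515985 1267.87961944] [ 0.0661601   0.00206914 -0.99780688] -0.07289189308853879 [[394.2966607768724, 0.0, 277.93171328438876], [0.0, 394.2966607768724, 213.19385814117916], [0.0, 0.0, 1.0]]
red 166 298 350 201 209 [[553.1, -217.5, 119.7], [566.7, -142.4, 124.7], [575.5, -68.0, 131.2]]
blue 22 215 252 184 206 [[559.2, 67.2, 121.1], [610.6, 89.8, 124.8], [624.3, 173.1, 129.6]]
{'t': 0.1, 'qpos': [1.25, 0.424, 1.631, -0.0, 1.089, -0.019], 'qvel': [-0.002, -0.004, -0.002, 0.0, 0.001, 0.001], 'joint_torque': [-0.0, -54.562, -27.432, 0.064, 0.019, -0.0], 'ee_pos': [185.59, 596.303, 229.996], 'orientation': [0.236, 1.558, -0.238], 'ft_force': [0.048, -0.381, 0.062], 'moment': [-0.059, -0.047, 0.058], 'width': 87.645}
```

View pics/top0.png

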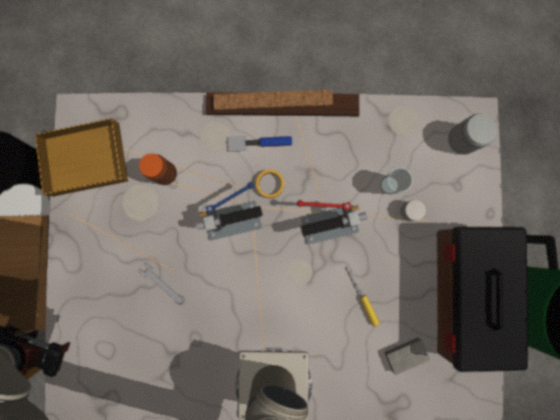

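View pics/side0.png

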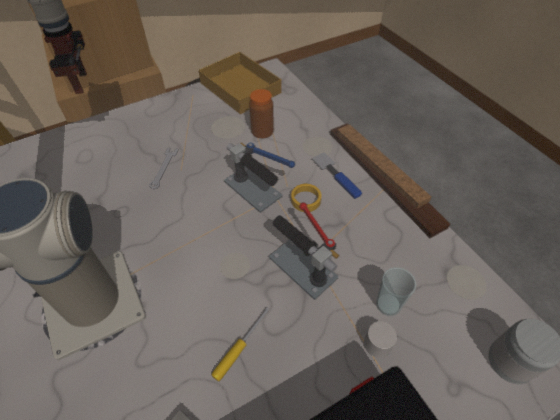

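The top view has the robot at the bottom, with x up and y to the left. The red lever runs from about (350,207) at the pivot to (299,203) at the tip. The blue lever runs from (209,208) to (252,185). Both are on the far (+x) side of their bars, and the side view agrees. Next I fit the lines.

Run:
```python
from h import *
from scipy.spatial.transform import Rotation as Ro
for n in("side","top"):
    d=dict(np.load(n+"0.npz"));P=cloud(d);hsv=cv2.cvtColor(d["img"],cv2.COLOR_RGB2HSV)
    A={}
    for nm,m,yr in(("red",((hsv[...,0]<8)|(hsv[...,0]>172)),(-240,-40)),("blue",(hsv[...,0]>98)&(hsv[...,0]<130),(40,230))):
        m=m&(hsv[...,1]>95)&(hsv[...,2]>30)&(P[...,2]>100)&(P[...,2]<140)&(P[...,1]>yr[0])&(P[...,1]<yr[1])&(P[...,0]>520)&(P[...,0]<660)
        p=P[m];z=np.median(p[:,2])
        vx,vy,x0,y0=cv2.fitLine(p[:,:2].astype(np.float32),cv2.DIST_HUBER,0,.01,.01).ravel()
        s=(p[:,:2]-[x0,y0])@[vx,vy]
        print(n,nm,m.sum(),"z",z.round(1),"dir",vx.round(3),vy.round(3),"ends",(np.array([[x0,y0]])+np.outer([s.min(),s.max()],[vx,vy])).round(1).tolist(),"len",np.ptp(s).round(1),"resid",np.std((p[:,:2]-[x0,y0])@[-vy,vx]).round(1))
    # dark grip tops
    for nm,yr in(("brake",(-220,-60)),("clutch",(60,230))):
        m=(hsv[...,2]<45)&(P[...,2]>118)&(P[...,2]<140)&(P[...,1]>yr[0])&(P[...,1]<yr[1])&(P[...,0]>440)&(P[...,0]<600)
        p=P[m]
        if len(p)>5:
            r=cv2.minAreaRect(p[:,:2].astype(np.float32));print(n,nm,"grip",len(p),np.round(np.array(r[0]),1),np.round(r[1],1),round(r[2],1),"zmed",np.median(p[:,2]).round(1),"box",cv2.boxPoints(r).round(0).tolist())
    c=d["img"][150:270,190:380] if n=="top" else d["img"][130:300,210:370]
    c=np.clip(c.astype(float)*1.6,0,255).astype(np.uint8)
    cv2.imwrite(f"pics/c_{n}.png",cv2.resize(c,None,fx=3.3,fy=3.3,interpolation=cv2.INTER_CUBIC)[...,::-1])
print(Ro.from_rotvec(ctrl.get_obs()["orientation"]).as_matrix().round(3))
```

```text
side red 271 z 124.1 dir 0.047 0.999 ends [[560.9, -219.8], [568.0, -67.6]] len 152.4 resid 3.8
side blue 135 z 123.6 dir 0.517 -0.856 ends [[546.8, 192.2], [623.1, 65.7]] len 147.7 resid 2.4
side brake grip 280 [ 504.2 -140.8] [ 32.2 115.5] 12.2 zmed 129.5 box [[476.0, -88.0], [501.0, -201.0], [532.0, -194.0], [508.0, -81.0]]
side clutch grip 45 [525.8 106.2] [21.1 92.9] 16.1 zmed 129.3 box [[503.0, 148.0], [529.0, 59.0], [549.0, 65.0], [523.0, 154.0]]
top red 227 z 124.5 dir 0.059 0.998 ends [[560.9, -220.0], [570.1, -65.1]] len 155.1 resid 4.3
top blue 104 z 124.6 dir 0.526 -0.851 ends [[545.5, 194.9], [624.6, 66.9]] len 150.4 resid 2.4
top brake grip 364 [ 506.2 -138. ] [ 29.6 117.4] 13.0 zmed 129.4 box [[479.0, -84.0], [505.0, -199.0], [534.0, -192.0], [507.0, -78.0]]
top clutch grip 306 [530.3 108. ] [29.9 98.3] 14.7 zmed 129.5 box [[503.0, 152.0], [528.0, 57.0], [557.0, 64.0], [532.0, 159.0]]
[[-0.     0.297  0.955]
 [-0.001  0.955 -0.297]
 [-1.    -0.001 -0.   ]]
```

View pics/c_top.png

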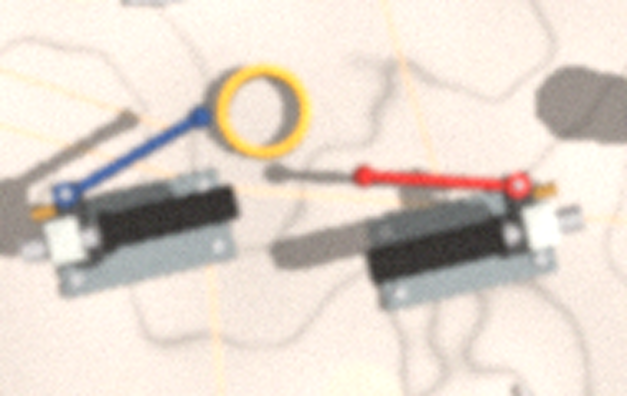

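Both views agree within 2 mm. For red I take the pivot at (561.5,-210), the stop at yaw 0.225 and the press point at (572,-105), moving to (543,-106). For blue I take the pivot at (549.5,188.5) and the press point at (608,101), moving to (587,90). I'll travel high with the fingers shut.

Emit:
apply_moves:
  increments:
    - {"gripper": 0,"delta_pos": [0,-2.1,2.48],"dr": [0,0,0]}
    - {"gripper": 0,"delta_pos": [0,-2.1,2.48],"dr": [0,0,0]}
    - {"gripper": 0,"delta_pos": [0,-2.1,2.48],"dr": [0,0,0]}
    - {"gripper": 0,"delta_pos": [0,-2.1,2.48],"dr": [0,0,0]}
    - {"gripper": 0,"delta_pos": [0,-2.1,2.48],"dr": [0,0,0]}

```text
t: 0.52
ee_pos: [273.3, 458.1, 230.3]
orientation: [0.236, 1.558, -0.237]
ft_force: [0.8, -0.2, 0.3]
width: 57.8
```

Emit:
apply_moves:
  increments:
    - {"gripper": 0,"delta_pos": [0,-2.1,2.48],"dr": [0,0,0]}
    - {"gripper": 0,"delta_pos": [0,-2.1,2.48],"dr": [0,0,0]}
    - {"gripper": 0,"delta_pos": [0,-2.1,2.48],"dr": [0,0,0]}
    - {"gripper": 0,"delta_pos": [0,-2.1,2.48],"dr": [0,0,0]}
    - {"gripper": 0,"delta_pos": [0,-2.1,2.48],"dr": [0,0,0]}

```text
t: 0.93
ee_pos: [360.5, 321.0, 230.5]
orientation: [0.236, 1.558, -0.237]
ft_force: [-0.1, 0.2, -0.6]
width: 24.7
```

Emit:
apply_moves:
  increments:
    - {"gripper": 0,"delta_pos": [0,-2.1,2.48],"dr": [0,0,0]}
    - {"gripper": 0,"delta_pos": [0,-2.1,2.48],"dr": [0,0,0]}
    - {"gripper": 0,"delta_pos": [0,-2.1,2.48],"dr": [0,0,0]}
    - {"gripper": 0,"delta_pos": [0,-2.1,2.48],"dr": [0,0,0]}
    - {"gripper": 0,"delta_pos": [0,-2.1,2.48],"dr": [0,0,0]}

```text
t: 1.35
ee_pos: [447.7, 183.8, 230.6]
orientation: [0.237, 1.558, -0.237]
ft_force: [0.6, 0.8, 0.2]
width: 0.2
```

Emit:
apply_moves:
  increments:
    - {"gripper": 0,"delta_pos": [0,-2.1,2.48],"dr": [0,0,0]}
    - {"gripper": 0,"delta_pos": [0,-2.1,2.48],"dr": [0,0,0]}
    - {"gripper": 0,"delta_pos": [0,-2.1,2.48],"dr": [0,0,0]}
    - {"gripper": 0,"delta_pos": [0,-2.1,2.48],"dr": [0,0,0]}
    - {"gripper": 0,"delta_pos": [0,-2.1,2.48],"dr": [0,0,0]}

```text
t: 1.77
ee_pos: [534.9, 46.7, 230.4]
orientation: [0.237, 1.558, -0.237]
ft_force: [0.3, -0.4, -1.2]
width: 0.3
```

Emit:
apply_moves:
  increments:
    - {"gripper": 0,"delta_pos": [0,-2.1,2.48],"dr": [0,0,0]}
    - {"gripper": 0,"delta_pos": [0,-2.1,2.48],"dr": [0,0,0]}
    - {"gripper": 0,"delta_pos": [0,-2.1,2.48],"dr": [0,0,0]}
    - {"gripper": 0,"delta_pos": [0,-2.1,2.48],"dr": [0,0,0]}
    - {"gripper": 0,"delta_pos": [0,-2.1,2.48],"dr": [0,0,0]}

```text
t: 2.18
ee_pos: [622.0, -90.3, 230.3]
orientation: [0.237, 1.559, -0.237]
ft_force: [0.7, 0.3, -0.0]
width: 0.7
```

Emit:
apply_moves:
  increments:
    - {"gripper": 0,"delta_pos": [0,0,0],"dr": [-0.105,0,0]}
    - {"gripper": 0,"delta_pos": [0,0,0],"dr": [-0.105,0,0]}
    - {"gripper": 0,"delta_pos": [0,0,0],"dr": [-0.105,0,0]}
    - {"gripper": 0,"delta_pos": [0,0,0],"dr": [-0.105,0,0]}
    - {"gripper": 0,"delta_pos": [0,0,0],"dr": [-0.105,0,0]}

```text
t: 2.6
ee_pos: [621.3, -88.9, 230.1]
orientation: [-0.179, 1.564, 0.179]
ft_force: [-0.1, -0.5, 0.6]
width: 0.4
```

Run:
```python
from h import *
from scipy.spatial.transform import Rotation as Ro
o=ctrl.get_obs();print(o["ee_pos"],o["qpos"],o["ft_force"]);print(Ro.from_rotvec(o["orientation"]).as_matrix().round(3))
```

```text
[621.33909404 -88.93183785 230.08520189] [-1.61126035e-01  4.28136288e-01  1.62338900e+00  5.05815604e-06
  1.09116061e+00 -1.96000848e+00] [-0.09930051 -0.47212857  0.62957028]
[[-0.001 -0.226  0.974]
 [ 0.     0.974  0.226]
 [-1.     0.    -0.001]]
```

Emit:
apply_moves:
  increments:
    - {"gripper": 0,"delta_pos": [2.6,0,0],"dr": [0,0,0]}
    - {"gripper": 0,"delta_pos": [2.6,0,0],"dr": [0,0,0]}
    - {"gripper": 0,"delta_pos": [2.6,0,0],"dr": [0,0,0]}
    - {"gripper": 0,"delta_pos": [2.6,0,0],"dr": [0,0,0]}
    - {"gripper": 0,"delta_pos": [2.3,0,0],"dr": [0,0,0]}

```text
t: 3.02
ee_pos: [620.9, -88.7, 101.8]
orientation: [-0.175, 1.565, 0.176]
ft_force: [-0.7, -0.3, -0.7]
width: 0.6
```

Emit:
apply_moves:
  increments:
    - {"gripper": 0,"delta_pos": [0,0,-0.6],"dr": [0,0,0]}
    - {"gripper": 0,"delta_pos": [0,0,-0.6],"dr": [0,0,0]}
    - {"gripper": 0,"delta_pos": [0,0,-0.6],"dr": [0,0,0]}
    - {"gripper": 0,"delta_pos": [0,0,-0.6],"dr": [0,0,0]}
    - {"gripper": 0,"delta_pos": [0,0,-0.4],"dr": [0,0,0]}

```text
t: 3.43
ee_pos: [594.3, -95.4, 105.3]
orientation: [-0.175, 1.562, 0.174]
ft_force: [-0.6, 0.1, -0.0]
width: 0.4
```

Emit:
apply_moves:
  increments:
    - {"gripper": 0,"delta_pos": [0,0,-0.3],"dr": [0,0,0]}
    - {"gripper": 0,"delta_pos": [0,0,-0.3],"dr": [0,0,0]}
    - {"gripper": 0,"delta_pos": [0,0,-0.3],"dr": [0,0,0]}
    - {"gripper": 0,"delta_pos": [0,0,-0.3],"dr": [0,0,0]}
    - {"gripper": 0,"delta_pos": [0,0,-0.2],"dr": [0,0,0]}

```text
t: 3.85
ee_pos: [581.9, -97.9, 104.4]
orientation: [-0.175, 1.561, 0.175]
ft_force: [4.6, 3.5, 1.4]
width: 0.6
```

Emit:
apply_moves:
  increments:
    - {"gripper": 0,"delta_pos": [0,0,-0.3],"dr": [0,0,0]}
    - {"gripper": 0,"delta_pos": [0,0,-0.3],"dr": [0,0,0]}
    - {"gripper": 0,"delta_pos": [0,0,-0.3],"dr": [0,0,0]}
    - {"gripper": 0,"delta_pos": [0,0,-0.3],"dr": [0,0,0]}
    - {"gripper": 0,"delta_pos": [0,0,-0.3],"dr": [0,0,0]}

```text
t: 4.27
ee_pos: [567.7, -100.8, 104.3]
orientation: [-0.175, 1.56, 0.175]
ft_force: [5.3, 5.8, -0.6]
width: 0.3
```

Emit:
apply_moves:
  increments:
    - {"gripper": 0,"delta_pos": [0,0,-0.2],"dr": [0,0,0]}
    - {"gripper": 0,"delta_pos": [0,0,-0.1],"dr": [0,0,0]}
    - {"gripper": 0,"delta_pos": [0,0,-0.1],"dr": [0,0,0]}
    - {"gripper": 0,"delta_pos": [0,0,-0.1],"dr": [0,0,0]}
    - {"gripper": 0,"delta_pos": [0,0,-0.1],"dr": [0,0,0]}

```text
t: 4.68
ee_pos: [562.1, -102.0, 104.3]
orientation: [-0.174, 1.56, 0.175]
ft_force: [6.5, 7.3, -0.1]
width: 0.6
```

Emit:
apply_moves:
  increments:
    - {"gripper": 0,"delta_pos": [0,0,-0.1],"dr": [0,0,0]}
    - {"gripper": 0,"delta_pos": [0,0,-0.1],"dr": [0,0,0]}
    - {"gripper": 0,"delta_pos": [0,0,-0.1],"dr": [0,0,0]}
    - {"gripper": 0,"delta_pos": [0,0,-0.1],"dr": [0,0,0]}
    - {"gripper": 0,"delta_pos": [0,0,0],"dr": [0,0,0]}

```text
t: 5.1
ee_pos: [558.0, -102.7, 104.3]
orientation: [-0.174, 1.56, 0.175]
ft_force: [6.0, 7.2, 0.2]
width: 0.7
```

Emit:
apply_moves:
  increments:
    - {"gripper": 0,"delta_pos": [0,0,-0.1],"dr": [0,0,0]}
    - {"gripper": 0,"delta_pos": [0,0,-0.1],"dr": [0,0,0]}
    - {"gripper": 0,"delta_pos": [0,0,0],"dr": [0,0,0]}
    - {"gripper": 0,"delta_pos": [0,0,0],"dr": [0,0,0]}
    - {"gripper": 0,"delta_pos": [0,0,0],"dr": [0,0,0]}

```text
t: 5.52
ee_pos: [556.2, -103.1, 104.3]
orientation: [-0.174, 1.56, 0.175]
ft_force: [5.7, 6.0, -0.3]
width: 0.4
```

Emit:
apply_moves:
  increments:
    - {"gripper": 0,"delta_pos": [0,0,-0.1],"dr": [0,0,0]}
    - {"gripper": 0,"delta_pos": [0,0,-0.1],"dr": [0,0,0]}
    - {"gripper": 0,"delta_pos": [0,0,0],"dr": [0,0,0]}
    - {"gripper": 0,"delta_pos": [0,0,0],"dr": [0,0,0]}
    - {"gripper": 0,"delta_pos": [0,0,0],"dr": [0,0,0]}

```text
t: 5.93
ee_pos: [555.4, -103.4, 104.4]
orientation: [-0.174, 1.558, 0.175]
ft_force: [9.6, 9.5, -2.9]
width: 0.7
```

Emit:
apply_moves:
  increments:
    - {"gripper": 0,"delta_pos": [0,0,-0.1],"dr": [0,0,0]}
    - {"gripper": 0,"delta_pos": [0,0,-0.1],"dr": [0,0,0]}
    - {"gripper": 0,"delta_pos": [0,0,0],"dr": [0,0,0]}
    - {"gripper": 0,"delta_pos": [0,0,0],"dr": [0,0,0]}
    - {"gripper": 0,"delta_pos": [0,0,0],"dr": [0,0,0]}

```text
t: 6.35
ee_pos: [555.2, -103.4, 104.5]
orientation: [-0.174, 1.554, 0.175]
ft_force: [16.9, 13.2, -7.2]
width: 0.5
```

The position has stalled and the force is up to about 22 N, so the lever is at its stop. I'll hold for just over a second and take a check picture.

Emit:
apply_moves:
  increments:
    - {"gripper": 0,"delta_pos": [0,0,0],"dr": [0,0,0]}
    - {"gripper": 0,"delta_pos": [0,0,0],"dr": [0,0,0]}
    - {"gripper": 0,"delta_pos": [0,0,0],"dr": [0,0,0]}
    - {"gripper": 0,"delta_pos": [0,0,0],"dr": [0,0,0]}
    - {"gripper": 0,"delta_pos": [0,0,0],"dr": [0,0,0]}

```text
t: 6.77
ee_pos: [555.2, -103.5, 104.5]
orientation: [-0.174, 1.554, 0.175]
ft_force: [15.8, 11.9, -7.2]
width: 0.7
```

Emit:
apply_moves:
  increments:
    - {"gripper": 0,"delta_pos": [0,0,0],"dr": [0,0,0]}
    - {"gripper": 0,"delta_pos": [0,0,0],"dr": [0,0,0]}
    - {"gripper": 0,"delta_pos": [0,0,0],"dr": [0,0,0]}
    - {"gripper": 0,"delta_pos": [0,0,0],"dr": [0,0,0]}
    - {"gripper": 0,"delta_pos": [0,0,0],"dr": [0,0,0]}

```text
t: 7.18
ee_pos: [555.2, -103.4, 104.5]
orientation: [-0.174, 1.554, 0.175]
ft_force: [15.6, 12.4, -7.5]
width: 0.7
```

Emit:
apply_moves:
  increments:
    - {"gripper": 0,"delta_pos": [0,0,0],"dr": [0,0,0]}
    - {"gripper": 0,"delta_pos": [0,0,0],"dr": [0,0,0]}
    - {"gripper": 0,"delta_pos": [0,0,0],"dr": [0,0,0]}
    - {"gripper": 0,"delta_pos": [0,0,0],"dr": [0,0,0]}
    - {"gripper": 0,"delta_pos": [0,0,0],"dr": [0,0,0]}

```text
t: 7.6
ee_pos: [555.2, -103.4, 104.5]
orientation: [-0.174, 1.554, 0.175]
ft_force: [16.1, 11.4, -6.8]
width: 0.4
```

```bash
cat > look.py <<'E'
import sys
from h import *
n,tag,u0,u1,v0,v1=sys.argv[1],sys.argv[2],*map(int,sys.argv[3:7])
d=get(n);P=cloud(d);hsv=cv2.cvtColor(d["img"],cv2.COLOR_RGB2HSV)
for nm,m,yr in(("red",((hsv[...,0]<8)|(hsv[...,0]>172)),(-240,-40)),("blue",(hsv[...,0]>98)&(hsv[...,0]<130),(40,230))):
    m=m&(hsv[...,1]>95)&(hsv[...,2]>30)&(P[...,2]>100)&(P[...,2]<140)&(P[...,1]>yr[0])&(P[...,1]<yr[1])&(P[...,0]>500)&(P[...,0]<660)
    p=P[m]
    if len(p)>15:
        vx,vy,x0,y0=cv2.fitLine(p[:,:2].astype(np.float32),cv2.DIST_HUBER,0,.01,.01).ravel()
        s=(p[:,:2]-[x0,y0])@[vx,vy]
        print(nm,len(p),"yaw",np.arctan(-vx/vy).round(3),"ends",(np.array([[x0,y0]])+np.outer([s.min(),s.max()],[vx,vy])).round(1).tolist())
c=np.clip(d["img"][v0:v1,u0:u1]*1.6,0,255).astype(np.uint8)
cv2.imwrite(f"pics/{tag}.png",cv2.resize(c,None,fx=3.3,fy=3.3,interpolation=cv2.INTER_CUBIC)[...,::-1])
o=ctrl.get_obs();print(o["t"],o["ee_pos"].round(1),o["ft_force"].round(1))
E
python3 look.py side p1 210 370 130 300
```

```text
red 329 yaw 0.23 ends [[528.0, -68.4], [563.3, -219.5]]
7.65 [ 555.2 -103.4  104.5] [15.  13.  -7.1]
```

View pics/p1.png

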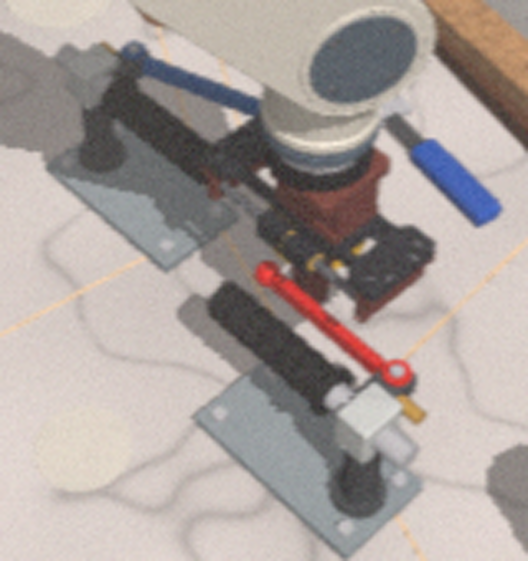

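The picture shows the red lever parallel to the bar and clear of the grip, with the fingers outside it. It has turned about 0.285 rad, and the blue lever is untouched. Now I let it out, back off and rise.

Emit:
apply_moves:
  increments:
    - {"gripper": 0,"delta_pos": [0,0,0.5],"dr": [0,0,0]}
    - {"gripper": 0,"delta_pos": [0,0,0.7],"dr": [0,0,0]}
    - {"gripper": 0,"delta_pos": [0,0,0.7],"dr": [0,0,0]}
    - {"gripper": 0,"delta_pos": [0,0,0.7],"dr": [0,0,0]}
    - {"gripper": 0,"delta_pos": [0,0,0.7],"dr": [0,0,0]}

```text
t: 8.07
ee_pos: [584.5, -98.3, 104.3]
orientation: [-0.177, 1.561, 0.174]
ft_force: [2.7, -2.8, 0.8]
width: 0.4
```

Emit:
apply_moves:
  increments:
    - {"gripper": 0,"delta_pos": [0,0,0.8],"dr": [0,0,0]}
    - {"gripper": 0,"delta_pos": [0,0,0.8],"dr": [0,0,0]}
    - {"gripper": 0,"delta_pos": [0,0,0.8],"dr": [0,0,0]}
    - {"gripper": 0,"delta_pos": [0,0,0.8],"dr": [0,0,0]}
    - {"gripper": 0,"delta_pos": [0,0,0.8],"dr": [0,0,0]}

```text
t: 8.48
ee_pos: [622.0, -88.5, 103.4]
orientation: [-0.175, 1.565, 0.176]
ft_force: [-0.2, 0.3, -0.2]
width: 0.5
```

Emit:
apply_moves:
  increments:
    - {"gripper": 0,"delta_pos": [-1.6,0,0],"dr": [0,0,0]}
    - {"gripper": 0,"delta_pos": [-1.6,0,0],"dr": [0,0,0]}
    - {"gripper": 0,"delta_pos": [-1.6,0,0],"dr": [0,0,0]}
    - {"gripper": 0,"delta_pos": [-1.6,0,0],"dr": [0,0,0]}
    - {"gripper": 0,"delta_pos": [-1.6,0,0],"dr": [0,0,0]}

```text
t: 8.9
ee_pos: [621.7, -88.6, 184.2]
orientation: [-0.175, 1.564, 0.176]
ft_force: [-0.6, -0.2, -0.5]
width: 0.5
```

```bash
python3 look.py side p2 210 370 130 300; python3 look.py top p3 190 380 150 270
```

```text
red 271 yaw -0.053 ends [[560.2, -218.9], [568.3, -66.4]]
blue 35 yaw 0.525 ends [[556.3, 178.8], [621.0, 67.0]]
8.95 [623.6 -88.9 187.6] [ 1.7 -0.   2.4]
blue 38 yaw 0.542 ends [[555.2, 182.1], [623.3, 69.1]]
9.0 [623.5 -88.9 186.2] [ 0.7  0.7 -1. ]
```

Red is fully out, with its yaw back at -0.053, and blue is untouched. Next is the blue lever, with an approach TCP at (656,113) and yaw 0.317.

Emit:
apply_moves:
  increments:
    - {"gripper": 0,"delta_pos": [0,1.89,0.78],"dr": [0,0,0]}
    - {"gripper": 0,"delta_pos": [0,1.89,0.78],"dr": [0,0,0]}
    - {"gripper": 0,"delta_pos": [0,1.89,0.78],"dr": [0,0,0]}
    - {"gripper": 0,"delta_pos": [0,1.89,0.78],"dr": [0,0,0]}
    - {"gripper": 0,"delta_pos": [0,1.89,0.78],"dr": [0,0,0]}

```text
t: 9.42
ee_pos: [638.4, 13.0, 182.3]
orientation: [-0.175, 1.565, 0.175]
ft_force: [0.6, 1.1, 0.4]
width: 0.5
```

Emit:
apply_moves:
  increments:
    - {"gripper": 0,"delta_pos": [0,1.89,0.78],"dr": [0,0,0]}
    - {"gripper": 0,"delta_pos": [0,1.89,0.78],"dr": [0,0,0]}
    - {"gripper": 0,"delta_pos": [0,1.89,0.78],"dr": [0,0,0]}
    - {"gripper": 0,"delta_pos": [0,1.89,0.78],"dr": [0,0,0]}
    - {"gripper": 0,"delta_pos": [0,1.89,0.78],"dr": [-0.092,0,0]}

```text
t: 9.83
ee_pos: [655.5, 113.9, 182.2]
orientation: [-0.247, 1.558, 0.247]
ft_force: [0.8, -0.4, -0.2]
width: 0.6
```

Emit:
apply_moves:
  increments:
    - {"gripper": 0,"delta_pos": [0,0,0],"dr": [0,0,0]}
    - {"gripper": 0,"delta_pos": [2,0,0],"dr": [0,0,0]}
    - {"gripper": 0,"delta_pos": [2,0,0],"dr": [0,0,0]}
    - {"gripper": 0,"delta_pos": [2,0,0],"dr": [0,0,0]}
    - {"gripper": 0,"delta_pos": [2,0,0],"dr": [0,0,0]}

```text
t: 10.25
ee_pos: [655.3, 112.2, 101.9]
orientation: [-0.246, 1.558, 0.246]
ft_force: [0.1, 0.9, 0.1]
width: 0.2
```

Emit:
apply_moves:
  increments:
    - {"gripper": 0,"delta_pos": [0,0,-0.5],"dr": [0,0,0]}
    - {"gripper": 0,"delta_pos": [0,0,-0.5],"dr": [0,0,0]}
    - {"gripper": 0,"delta_pos": [0,0,-0.5],"dr": [0,0,0]}
    - {"gripper": 0,"delta_pos": [0,0,-0.5],"dr": [0,0,0]}
    - {"gripper": 0,"delta_pos": [0,0,-0.5],"dr": [0,0,0]}

```text
t: 10.67
ee_pos: [632.3, 104.8, 105.0]
orientation: [-0.247, 1.555, 0.247]
ft_force: [0.1, 0.3, -0.5]
width: 0.2
```

Run:
```python
from h import *
from scipy.spatial.transform import Rotation as Ro
o=ctrl.get_obs();print(o["ee_pos"],o["ft_force"]);print(Ro.from_rotvec(o["orientation"]).as_matrix().round(3))
```

```text
[632.27592748 104.79476429 105.04101104] [ 0.05088506  0.25730345 -0.50054757]
[[ 0.002 -0.31   0.951]
 [ 0.     0.951  0.31 ]
 [-1.    -0.     0.002]]
```

Emit:
apply_moves:
  increments:
    - {"gripper": 0,"delta_pos": [0,0,-0.3],"dr": [0,0,0]}
    - {"gripper": 0,"delta_pos": [0,0,-0.3],"dr": [0,0,0]}
    - {"gripper": 0,"delta_pos": [0,0,-0.3],"dr": [0,0,0]}
    - {"gripper": 0,"delta_pos": [0,0,-0.3],"dr": [0,0,0]}
    - {"gripper": 0,"delta_pos": [0,0,-0.3],"dr": [0,0,0]}

```text
t: 11.08
ee_pos: [619.6, 100.3, 104.5]
orientation: [-0.248, 1.552, 0.247]
ft_force: [4.8, -0.8, -0.1]
width: 0.6
```

Emit:
apply_moves:
  increments:
    - {"gripper": 0,"delta_pos": [0,0,-0.3],"dr": [0,0,0]}
    - {"gripper": 0,"delta_pos": [0,0,-0.3],"dr": [0,0,0]}
    - {"gripper": 0,"delta_pos": [0,0,-0.2],"dr": [0,0,0]}
    - {"gripper": 0,"delta_pos": [0,0,-0.2],"dr": [0,0,0]}
    - {"gripper": 0,"delta_pos": [0,0,-0.2],"dr": [0,0,0]}

```text
t: 11.5
ee_pos: [608.8, 96.4, 104.6]
orientation: [-0.248, 1.551, 0.247]
ft_force: [6.6, -2.1, -0.5]
width: 0.4
```

Emit:
apply_moves:
  increments:
    - {"gripper": 0,"delta_pos": [0,0,-0.1],"dr": [0,0,0]}
    - {"gripper": 0,"delta_pos": [0,0,-0.1],"dr": [0,0,0]}
    - {"gripper": 0,"delta_pos": [0,0,-0.1],"dr": [0,0,0]}
    - {"gripper": 0,"delta_pos": [0,0,-0.1],"dr": [0,0,0]}
    - {"gripper": 0,"delta_pos": [0,0,0],"dr": [0,0,0]}

```text
t: 11.92
ee_pos: [605.2, 95.1, 104.7]
orientation: [-0.248, 1.551, 0.247]
ft_force: [7.6, -3.0, -0.8]
width: 0.4
```

Emit:
apply_moves:
  increments:
    - {"gripper": 0,"delta_pos": [0,0,-0.1],"dr": [0,0,0]}
    - {"gripper": 0,"delta_pos": [0,0,-0.1],"dr": [0,0,0]}
    - {"gripper": 0,"delta_pos": [0,0,-0.1],"dr": [0,0,0]}
    - {"gripper": 0,"delta_pos": [0,0,0],"dr": [0,0,0]}
    - {"gripper": 0,"delta_pos": [0,0,0],"dr": [0,0,0]}

```text
t: 12.33
ee_pos: [602.6, 94.1, 104.7]
orientation: [-0.248, 1.551, 0.247]
ft_force: [7.4, -2.2, -0.8]
width: 0.7
```

Emit:
apply_moves:
  increments:
    - {"gripper": 0,"delta_pos": [0,0,-0.1],"dr": [0,0,0]}
    - {"gripper": 0,"delta_pos": [0,0,-0.1],"dr": [0,0,0]}
    - {"gripper": 0,"delta_pos": [0,0,0],"dr": [0,0,0]}
    - {"gripper": 0,"delta_pos": [0,0,0],"dr": [0,0,0]}
    - {"gripper": 0,"delta_pos": [0,0,0],"dr": [0,0,0]}

```text
t: 12.75
ee_pos: [600.8, 93.5, 104.7]
orientation: [-0.248, 1.551, 0.247]
ft_force: [8.5, -3.1, 0.0]
width: 0.3
```

Emit:
apply_moves:
  increments:
    - {"gripper": 0,"delta_pos": [0,0,-0.1],"dr": [0,0,0]}
    - {"gripper": 0,"delta_pos": [0,0,-0.1],"dr": [0,0,0]}
    - {"gripper": 0,"delta_pos": [0,0,0],"dr": [0,0,0]}
    - {"gripper": 0,"delta_pos": [0,0,0],"dr": [0,0,0]}
    - {"gripper": 0,"delta_pos": [0,0,0],"dr": [0,0,0]}

```text
t: 13.17
ee_pos: [599.7, 93.1, 104.8]
orientation: [-0.248, 1.549, 0.246]
ft_force: [11.0, -2.3, -2.4]
width: 0.4
```

Emit:
apply_moves:
  increments:
    - {"gripper": 0,"delta_pos": [0,0,-0.1],"dr": [0,0,0]}
    - {"gripper": 0,"delta_pos": [0,0,-0.1],"dr": [0,0,0]}
    - {"gripper": 0,"delta_pos": [0,0,0],"dr": [0,0,0]}
    - {"gripper": 0,"delta_pos": [0,0,0],"dr": [0,0,0]}
    - {"gripper": 0,"delta_pos": [0,0,0],"dr": [0,0,0]}

```text
t: 13.58
ee_pos: [599.5, 93.0, 104.9]
orientation: [-0.248, 1.545, 0.247]
ft_force: [15.9, 0.3, -7.3]
width: 0.5
```

It has stalled with the force rising to about 17 N, so it is at the stop. I'll hold.

Emit:
apply_moves:
  increments:
    - {"gripper": 0,"delta_pos": [0,0,0],"dr": [0,0,0]}
    - {"gripper": 0,"delta_pos": [0,0,0],"dr": [0,0,0]}
    - {"gripper": 0,"delta_pos": [0,0,0],"dr": [0,0,0]}
    - {"gripper": 0,"delta_pos": [0,0,0],"dr": [0,0,0]}
    - {"gripper": 0,"delta_pos": [0,0,0],"dr": [0,0,0]}

```text
t: 14.0
ee_pos: [599.5, 93.0, 105.0]
orientation: [-0.248, 1.545, 0.247]
ft_force: [16.0, 0.3, -8.2]
width: 0.4
```

Emit:
apply_moves:
  increments:
    - {"gripper": 0,"delta_pos": [0,0,0],"dr": [0,0,0]}
    - {"gripper": 0,"delta_pos": [0,0,0],"dr": [0,0,0]}
    - {"gripper": 0,"delta_pos": [0,0,0],"dr": [0,0,0]}
    - {"gripper": 0,"delta_pos": [0,0,0],"dr": [0,0,0]}
    - {"gripper": 0,"delta_pos": [0,0,0],"dr": [0,0,0]}

```text
t: 14.42
ee_pos: [599.5, 93.1, 105.0]
orientation: [-0.248, 1.545, 0.247]
ft_force: [15.3, -0.4, -7.3]
width: 0.3
```

Emit:
apply_moves:
  increments:
    - {"gripper": 0,"delta_pos": [0,0,0],"dr": [0,0,0]}
    - {"gripper": 0,"delta_pos": [0,0,0],"dr": [0,0,0]}
    - {"gripper": 0,"delta_pos": [0,0,0],"dr": [0,0,0]}
    - {"gripper": 0,"delta_pos": [0,0,0],"dr": [0,0,0]}
    - {"gripper": 0,"delta_pos": [0,0,0],"dr": [0,0,0]}

```text
t: 14.83
ee_pos: [599.5, 93.1, 104.9]
orientation: [-0.248, 1.545, 0.247]
ft_force: [16.4, 0.4, -7.9]
width: 0.3
```

```bash
python3 look.py side p4 210 370 130 300
```

```text
red 271 yaw -0.051 ends [[560.4, -219.9], [568.2, -66.4]]
blue 176 yaw 0.319 ends [[545.7, 197.2], [593.2, 53.1]]
14.8833 [599.5  93.  105. ] [16.9 -0.1 -8.3]
```

View pics/p4.png

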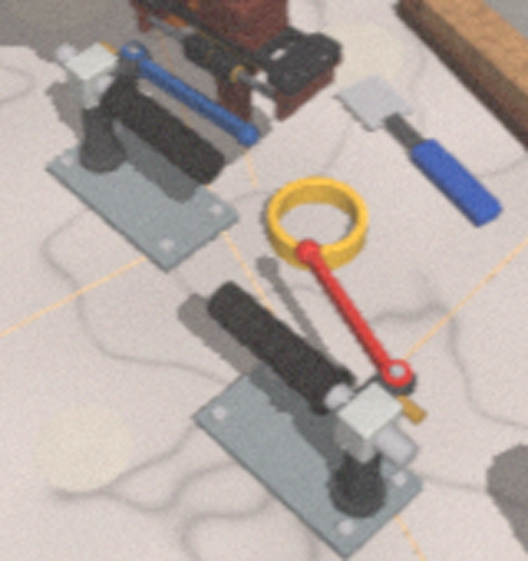

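The blue lever is at yaw 0.319, which is 0.228 rad in from 0.547. It is clear of the grip and the red lever is fully out. Now I let it out and get clear.

Emit:
apply_moves:
  increments:
    - {"gripper": 0,"delta_pos": [0,0,0.5],"dr": [0,0,0]}
    - {"gripper": 0,"delta_pos": [0,0,0.7],"dr": [0,0,0]}
    - {"gripper": 0,"delta_pos": [0,0,0.7],"dr": [0,0,0]}
    - {"gripper": 0,"delta_pos": [0,0,0.7],"dr": [0,0,0]}
    - {"gripper": 0,"delta_pos": [0,0,0.7],"dr": [0,0,0]}

```text
t: 15.3
ee_pos: [626.2, 103.5, 104.1]
orientation: [-0.247, 1.556, 0.248]
ft_force: [-0.7, -0.1, -0.1]
width: 0.8
```

Emit:
apply_moves:
  increments:
    - {"gripper": 0,"delta_pos": [0,0,0.6],"dr": [0,0,0]}
    - {"gripper": 0,"delta_pos": [0,0,0.6],"dr": [0,0,0]}
    - {"gripper": 0,"delta_pos": [0,0,0.6],"dr": [0,0,0]}
    - {"gripper": 0,"delta_pos": [0,0,0.6],"dr": [0,0,0]}
    - {"gripper": 0,"delta_pos": [0,0,0.6],"dr": [0,0,0]}

```text
t: 15.72
ee_pos: [654.3, 112.1, 103.5]
orientation: [-0.247, 1.557, 0.247]
ft_force: [-0.9, -0.3, 0.3]
width: 0.8
```

Emit:
apply_moves:
  increments:
    - {"gripper": 0,"delta_pos": [-2.5,0,0],"dr": [0,0,0]}
    - {"gripper": 0,"delta_pos": [-2.5,0,0],"dr": [0,0,0]}
    - {"gripper": 0,"delta_pos": [-2.5,0,0],"dr": [0,0,0]}
    - {"gripper": 0,"delta_pos": [-2.5,0,0],"dr": [0,0,0]}
    - {"gripper": 0,"delta_pos": [-2.5,0,0],"dr": [0,0,0]}

```text
t: 16.13
ee_pos: [654.0, 112.1, 229.7]
orientation: [-0.247, 1.557, 0.247]
ft_force: [-0.4, 0.1, 0.4]
width: 0.7
```

Emit:
apply_moves:
  increments:
    - {"gripper": 0,"delta_pos": [0,0,0],"dr": [0,0,0]}
    - {"gripper": 0,"delta_pos": [0,0,0],"dr": [0,0,0]}
    - {"gripper": 0,"delta_pos": [0,0,0],"dr": [0,0,0]}
    - {"gripper": 0,"delta_pos": [0,0,0],"dr": [0,0,0]}
    - {"gripper": 0,"delta_pos": [0,0,0],"dr": [0,0,0]}

```text
t: 16.55
ee_pos: [653.2, 112.0, 227.0]
orientation: [-0.247, 1.559, 0.247]
ft_force: [0.1, -0.1, -0.5]
width: 0.6
```

```bash
python3 look.py side p5 160 400 50 230;python3 look.py side p6 170 420 80 260
```

```text
red 272 yaw -0.048 ends [[560.4, -219.6], [567.8, -67.2]]
blue 151 yaw 0.54 ends [[547.0, 192.2], [623.0, 65.5]]
16.6 [653.3 112.  227.2] [ 0.3 -0.1 -0.7]
red 267 yaw -0.052 ends [[560.6, -218.2], [568.5, -66.4]]
blue 162 yaw 0.543 ends [[547.2, 191.7], [623.1, 66.0]]
16.65 [653.5 112.1 227.4] [ 0.3 -0.3 -0.2]
```

View pics/p5.png

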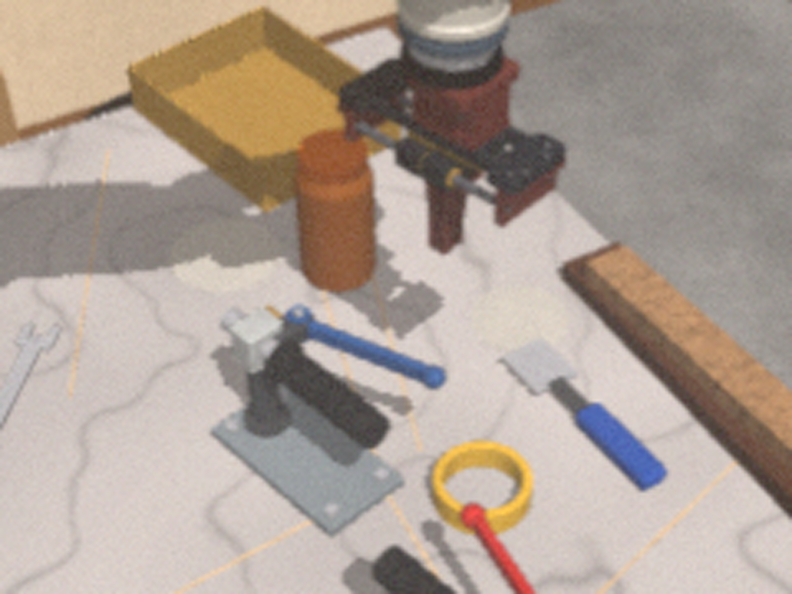

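Both levers are fully out, the gripper is high and clear, and the jar, tape and knife look undisturbed. I'll hand it in.

```bash
python3 -c "
from workcell import ctrl
print(ctrl.close_job())"
```

```text
the job is handed in; nothing more can be done
None
```

I pressed each lever to its stop with the outside of the closed fingers, brake first, and let each come all the way back out. The job is handed in at about 16.7 s of the 64 s allowed. No verdict was reported.

| Lever | Turned at stop (camera) | Stated stop | Hold at stop | Wrist force while held |
|---|---|---|---|---|
| Red brake | about 0.285 rad | 0.28 rad | about 1.3 s | about 20–22 N |
| Blue clutch | about 0.228 rad | 0.23 rad | about 1.3 s | about 16–19 N |

- **Final state:** the last side pictures show both levers back at their starting angles to within about 0.01 rad. The gripper is at about z = 227 mm, with wrist force near zero.
- **Grips:** the pictures taken at each stop show the levers standing clear of the grips, with the fingers on the outer side.
- **Loose things:** the capped jar, tape roll, putty knife and the part of the spanner in view look undisturbed in the last pictures. I compared them by eye, not by measurement. The screwdriver, open jar and filler tin were not in the crops I viewed, but the arm never came down near them.
- **Disagreements:** no checks failed. While held, the force also had side and upward parts (up to about 13 N sideways on the brake and 8 N vertical on both), probably friction and the arm giving slightly.

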